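Nest the biscuit cutters on their tin tray

ROBOT

A 7-joint arm with a two-finger parallel gripper is mounted at the origin on a cart in front of the work surface, level with it; the furniture and walls round the work are solid. World frame = base frame: x ahead of the robot, y to its left, z up, the work surface at z = 0. Lengths are in m, angles in rad, forces in N, time in s.
With the tool pointing down it reaches from about 0.4 to 0.85 m from the base axis. Payload 10.4 kg.
Tool frame: the origin (TCP) lies on the centre line of the jaws, within the pads' length; the fingertips stand 11 mm ahead of it and the grasp point (between the pads) lies 8 mm behind it; z points along the fingers, y is the line along which they close (so a half turn about z gives the same grasp; the last joint's range is limited). The gripper opens to 87 mm and grips with 3 to 60 N. Pads are 19 mm wide; open, the fingers measure 117 mm over their backs; the gripper's body (75 mm by 190 mm) begins 51 mm behind the grasp point.
Start: joints at [-1.216, 0.332, -0.065, 1.46, 0.022, 1.35, -0.088], TCP at [0.231, 0.581, 0.234] pointing down, gripper open.
Joint ranges: [-2.6, 2.6], [-0.5, 2.12], [-1.47, 1.34], [0.16, 2.42], [-1.27, 4.41], [0.06, 2.06], [-2.6, 2.6]. Speed limits (rad/s): [2.22, 2.22, 2.79, 2.79, 3.14, 3.14, 3.14].

INTERFACE

Orientations are given as a unit quaternion [x, y, z, w].
In Python, from bench import r gives the robot as it stands.
- The arm moves only by the shell command python3 -m pendant 'ROWS' [OPENING] [FORCE]. ROWS is JSON, a list of rows, each a list of 4 numbers: the shift along the tool's x, y, z in m, then the turn about the tool's z in rad. A call has 1 to 8 rows; each row shifts and turns the commanded pose from where the row before left it, along the tool's axes as they then stand; what a row does not reach is not made up. A row lasts 1/12 s, in which the tool goes at most 41.7 mm and 7.16 degrees, less where a joint would pass 70% of its speed; a pose out of reach is approached as far as the arm can. A call with a gripper value outside its range is refused whole. OPENING is the opening, from 0 (shut) to 1 (fully open), set as the call begins (- or left out, the last holds). The fingers move at their own pace and stop on an object; FORCE is the grip in N (left out, the last holds). Time passes only in rows, so rows that do not move let the fingers close. It gives the time, the measured TCP pose, the force, the opening and the grip force at its end, in the units of the state.
- r.read_state(): the state, without advancing time (a new reading comes with each control period).
- r.camera(name): name is "side" or "top" or "wrist"; returns a dict with "img" (400x640x3 uint8, red, green, blue), "camera_matrix" (3x3 intrinsics, pixels), "xyz" and "attitude" of the camera in the world. Camera axes: x right, y down, z forward; pixel columns grow to the right and rows downward; lengths in m; the calibration is good to about 2 mm. A picture is of the moment at which its call begins. There is no depth.
- r.close_job(): hands the job in; it is judged then, once.
Trained networks look in the newest picture that a camera, given by its name, has taken for a name from the list of things; names that differ only in an ending like _2 or _b are one class to them, and where a whole thing is asked for, a point or a joint stands for the part that bears it (a point fixed in the world has none). Each returns a list of dicts, best first, with "score" (0 to 1); they miss things now and then, are a little off and sometimes report something else, mostly with a low value. They report only what shows in the picture. A call takes as long as a camera call.
- r.outline_of(thing, camera): "mask" (400x640 bool, what is visible of it) and "bbox" ([centre column, centre row, width, height] in pixels, round what is visible of it).
The state is a dict: "time": time; "joint_positions": joint angles; "joint_vel": joint speeds; "joint_torque": joint torques, N m; "ee_pos": TCP position; "eef_rot": TCP orientation; "ft_force": force on the tool from outside, world axes, zero at the start; "torque": the same for the moment, N m; "width": finger opening in m; "grip_force": force on a finger pad.
Only numpy, scipy, OpenCV 4.12 (cv2) and the standard library are available. Lean on these libraries where they do the work, as an engineer would, in place of code of your own. Each camera call takes 0.05 s, during which the arm holds its last target. There are 200 camera calls.

TASK

Put the set of four biscuit cutters away: nest them in the middle of the round white tin tray, starting with the smallest and putting each next larger one over those already there, so that all four stand upright with their edges flat on the tray's floor, one inside the other. Leave the garlic, the lemon and the onion where they are.

Things in the scene. Friction and masses are not known exactly. Their poses are not given: they have to be found in the camera images.
- cutter_s_grip (a point): Smallest of four steel biscuit cutters: upright round band, outer diameter 28, inner 24, 17 mm high, open below. A thin 11 mm wide strap arches over it and carries at the very top a wooden grip 22 long, 14 wide, 10 tall (mm), on the cutter's axis. Total height 46 mm, mass 25-140 g. Point: the grip's centre, 41 mm above the lower edge; x along the grip, y across it (pinch there from above), z up.
- cutter_m_grip (a point): Second smallest of four steel biscuit cutters: upright round band, outer diameter 48, inner 44, 22 mm high, open below. A thin 11 mm wide strap arches over it and carries at the very top a wooden grip 28 long, 14 wide, 10 tall (mm), on the cutter's axis. Total height 68 mm, mass 25-140 g. Point: the grip's centre, 63 mm above the lower edge; x along the grip, y across it (pinch there from above), z up.
- cutter_l_grip (a point): Second largest of four steel biscuit cutters: upright round band, outer diameter 68, inner 64, 27 mm high, open below. A thin 11 mm wide strap arches over it and carries at the very top a wooden grip 34 long, 14 wide, 10 tall (mm), on the cutter's axis. Total height 90 mm, mass 25-140 g. Point: the grip's centre, 85 mm above the lower edge; x along the grip, y across it (pinch there from above), z up.
- cutter_xl_grip (a point): Largest of four steel biscuit cutters: upright round band, outer diameter 88, inner 84, 32 mm high, open below. A thin 11 mm wide strap arches over it and carries at the very top a wooden grip 40 long, 14 wide, 10 tall (mm), on the cutter's axis. Total height 112 mm, mass 25-140 g. Point: the grip's centre, 107 mm above the lower edge; x along the grip, y across it (pinch there from above), z up.
- tin_tray: Round white enamelled tin tray with a low rim, empty, fixed to the worktop: 108 mm in outer diameter, rim 9 mm high and 2 mm thick, flat floor 3 mm above the worktop. Origin: centre of its underside. Nested here, the cutters have 8 mm play all round; 12 mm are free between a grip's underside and the grip beneath (fingers reaching deeper clear it if the grips lie parallel).
- garlic: Bulb of garlic, 48x50x51 mm, loose, at the back, behind the cutters; bystander. Origin: centre of its underside. Above the worktop behind it hang wall cupboards, underside 0.46 m above the worktop; the front of their handles runs over the line from x=0.73, y=0 to x=0.41, y=0.55: keep the wrist on the robot's side of it.
- lemon: Lemon, 72x55x56 mm, loose, lying at the back, behind the cutters; bystander. Origin: its underside as it lies at the start.
- onion: Onion, 82x83x94 mm, loose, at the left of the work; bystander. Origin: centre of its underside.

How it is judged:
On the way, in this order (a step that is already met when the one before it is completed fails the run):
1. the smallest cutter stands on the tray's floor (horizontal distance between cutter_s_grip and tin_tray below 0.02 m and z of cutter_s_grip in the frame of tin_tray below 0.047 m and angle between cutter_s_grip's own z axis and vertical below 0.08 rad), for 0.2 s.
2. the second smallest cutter stands on the tray's floor (horizontal distance between cutter_m_grip and tin_tray below 0.02 m and z of cutter_m_grip in the frame of tin_tray below 0.069 m and angle between cutter_m_grip's own z axis and vertical below 0.08 rad), for 0.2 s.
3. the second largest cutter stands on the tray's floor (horizontal distance between cutter_l_grip and tin_tray below 0.02 m and z of cutter_l_grip in the frame of tin_tray below 0.091 m and angle between cutter_l_grip's own z axis and vertical below 0.08 rad), for 0.2 s.
4. the largest cutter stands on the tray's floor (horizontal distance between cutter_xl_grip and tin_tray below 0.02 m and z of cutter_xl_grip in the frame of tin_tray below 0.113 m and angle between cutter_xl_grip's own z axis and vertical below 0.08 rad), for 0.2 s.
At the end, for the whole second after the job is handed in: All four cutters are nested on the tray: each grip's centre within 15 mm of the tray's axis, each lower edge on the tray's floor to within 3 mm, each upright within 0.08 rad, released and at rest (horizontal distance between each of cutter_s_grip, cutter_m_grip, cutter_l_grip, cutter_xl_grip and tin_tray below 0.015 m and z of cutter_s_grip in the frame of tin_tray below 0.047 m and angle between each of cutter_s_grip, cutter_m_grip, cutter_l_grip, cutter_xl_grip's own z axis and vertical below 0.08 rad and z of cutter_m_grip in the frame of tin_tray below 0.069 m and z of cutter_l_grip in the frame of tin_tray below 0.091 m and z of cutter_xl_grip in the frame of tin_tray below 0.113 m); the robot touches nothing.
It fails at once if the garlic is moved by more than 30 mm (distance of garlic from where it was at the start of the episode above 0.03 m).
It fails at once if the lemon is moved by more than 30 mm (distance of lemon from where it was at the start of the episode above 0.03 m).
It fails at once if the onion is moved by more than 30 mm (distance of onion from where it was at the start of the episode above 0.03 m).
It also fails if it takes over 96 s, if anything falls off the work surface, if the arm or the gripper's body presses on something with over 40 N, if the wrist force passes 120 N, or if a joint passes its speed limit or range.

## Working session

There is one attempt and no reset: what is moved stays moved. The work goes in short steps, Python scripts to look and compute and a shell command to move; the robot and the scene stay as the last step left them, time stands still between calls to the robot, and variables do not carry over. Pictures are saved under pics/ and viewed, at most 14 in all, crops included, and the job is handed in when it is done.

```bash
mkdir -p pics; ls
cat > h.py <<'E'
from bench import r
import cv2, numpy as np, json
from scipy.spatial.transform import Rotation as R
def cam(n,save=None):
    c=r.camera(n)
    if save: cv2.imwrite(f'pics/{save}.png',c['img'][:,:,::-1])
    return c
def rot(c):
    a=np.array(c['attitude'],float)
    return a if a.shape==(3,3) else R.from_quat(a).as_matrix()
def topl(c,u,v,z):
    d=rot(c)@np.linalg.solve(np.array(c['camera_matrix']),[u,v,1]); p=np.array(c['xyz'])
    return p+d*(z-p[2])/d[2]
def proj(c,P):
    q=np.array(c['camera_matrix'])@(rot(c).T@(np.array(P)-np.array(c['xyz'])));return q[:2]/q[2]
E
python3 - <<'E'
from h import *
for n in ['top','side']:
    c=cam(n,n+'0'); print(n,c['xyz'],c['attitude'],c['camera_matrix'])
    for t in ['cutter_s_grip','cutter_m_grip','cutter_l_grip','cutter_xl_grip','tin_tray','garlic','lemon','onion']:
        print(t,[(round(o['score'],2),np.round(o['bbox']).tolist()) for o in r.outline_of(t,n)[:3]])
s=r.read_state();print(s['time'],s['ee_pos'],s['eef_rot'],R.from_quat(s['eef_rot']).as_matrix().round(2))
E
```

```text
pics
top [0.27573445 0.27478412 1.05733057] [-0.66825953  0.73630846 -0.08002992  0.06981602] [[397.789196     0.         319.01264854]
 [  0.         397.789196   204.33774704]
 [  0.           0.           1.        ]]
cutter_s_grip [(0.46, [382.0, 199.0, 11.0, 8.0])]
cutter_m_grip [(0.68, [392.0, 160.0, 21.0, 20.0]), (0.48, [227.0, 269.0, 34.0, 34.0])]
cutter_l_grip [(0.69, [337.0, 202.0, 26.0, 26.0])]
cutter_xl_grip [(0.88, [275.0, 241.0, 35.0, 37.0])]
tin_tray [(0.62, [318.0, 245.0, 45.0, 40.0])]
garlic [(0.56, [348.0, 153.0, 16.0, 16.0])]
lemon [(0.96, [286.0, 194.0, 21.0, 22.0])]
onion [(0.94, [229.0, 271.0, 27.0, 34.0])]
side [ 0.12961543 -0.3810814   0.64936336] [ 0.85770479 -0.22907121  0.12259501 -0.44366579] [[449.14699811   0.         321.93874771]
 [  0.         449.14699811 205.27421076]
 [  0.           0.           1.        ]]
cutter_s_grip [(0.71, [366.0, 298.0, 14.0, 23.0]), (0.61, [264.0, 220.0, 41.0, 55.0])]
cutter_m_grip [(0.6, [427.0, 292.0, 28.0, 37.0])]
cutter_l_grip [(0.58, [336.0, 259.0, 36.0, 44.0])]
cutter_xl_grip [(0.77, [265.0, 221.0, 40.0, 55.0])]
tin_tray [(0.76, [275.0, 270.0, 51.0, 37.0])]
garlic [(0.81, [400.0, 252.0, 24.0, 23.0]), (0.69, [214.0, 205.0, 36.0, 39.0])]
lemon [(0.62, [314.0, 219.0, 31.0, 22.0]), (0.39, [398.0, 253.0, 23.0, 24.0])]
onion [(0.62, [213.0, 205.0, 35.0, 41.0])]
0.9 [0.2305206  0.5809393  0.23355616] [ 1.87780049e-01  9.82211104e-01  2.22250330e-05 -1.85818405e-05] [[-0.93  0.37 -0.  ]
 [ 0.37  0.93  0.  ]
 [ 0.    0.   -1.  ]]
```

Run:
```python
import cv2
a=cv2.imread('pics/top0.png')[120:320,180:440];b=cv2.imread('pics/side0.png')[170:330,180:460]
cv2.imwrite('pics/a.png',cv2.resize(a,None,fx=3,fy=3)[:600]);cv2.imwrite('pics/b.png',cv2.resize(b,None,fx=2.8,fy=2.8,interpolation=2))
```

```text
(no output)
```

View pics/a.png

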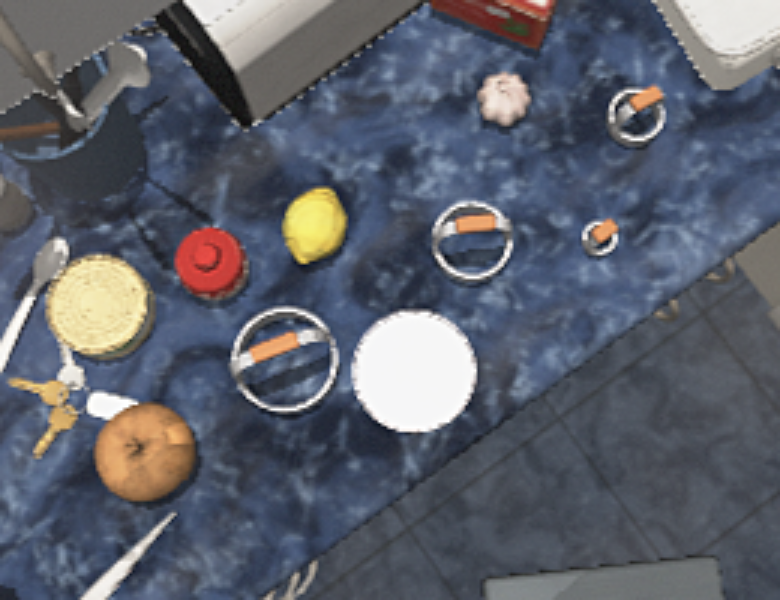

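View pics/b.png

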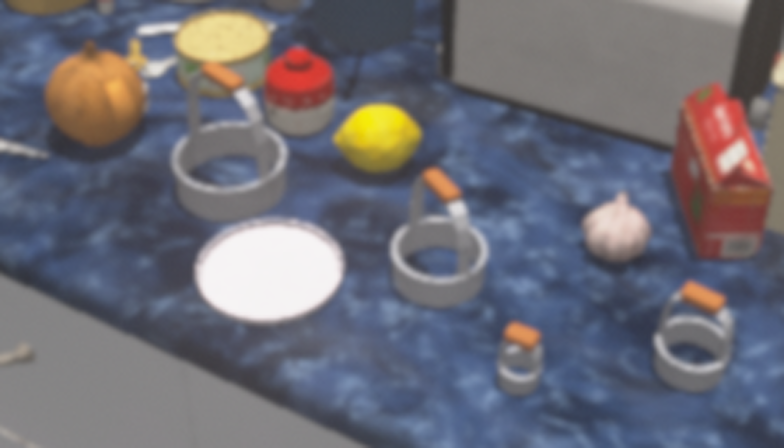

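Both pictures show all four cutters upright, the tray empty (top px ~318,244) and clear. Orange grips at top px ~(381,197), (396,153), (338,194), (271,236). I'll now measure by colour in both views.

```bash
cat >> h.py <<'E'
def orange(c,uv,rad=14):
    hsv=cv2.cvtColor(c['img'],cv2.COLOR_RGB2HSV)
    m=cv2.inRange(hsv,(5,120,110),(17,255,255))
    k=np.zeros_like(m); cv2.circle(k,(int(uv[0]),int(uv[1])),rad,255,-1); m&=k
    n,l,st,ce=cv2.connectedComponentsWithStats(m)
    if n<2: return None
    i=1+np.argmax(st[1:,4]); return ce[i],np.argwhere(l==i)[:,::-1].astype(float)
def axis(c,pts,z):
    w=np.array([topl(c,u,v,z)[:2] for u,v in pts]); q=w-w.mean(0)
    e,V=np.linalg.eigh(q.T@q/len(q)); a=V[:,1]; return np.degrees(np.arctan2(a[1],a[0]))%180, np.sqrt(12*e)
E
python3 - <<'E'
from h import *
ct=cam('top');cs=cam('side')
T=dict(s=(381,197),m=(396,153),l=(338,194),xl=(271,236));S=dict(s=(366,290),m=(431,276),l=(338,236),xl=(259,198))
H=dict(s=.041,m=.063,l=.085,xl=.107)
for k in T:
    a,pa=orange(ct,T[k]);b,pb=orange(cs,S[k])
    P=topl(ct,*a,H[k]);Q=topl(cs,*b,H[k])
    M=[np.array(c['camera_matrix'])@np.c_[rot(c).T,-rot(c).T@np.array(c['xyz'])] for c in(ct,cs)]
    X=cv2.triangulatePoints(M[0],M[1],np.array(a),np.array(b)).ravel();X=X[:3]/X[3]
    print(k,len(pa),len(pb),P.round(4),Q.round(4),X.round(4),axis(ct,pa,H[k]),axis(cs,pb,H[k])[0])
for c,uv in((ct,(318,244)),(cs,(275,268))):
    m=((c['img'].min(2)>190)*255).astype('uint8')
    n,l,st,ce=cv2.connectedComponentsWithStats(m);i=l[uv[1],uv[0]]
    m=(l==i).astype('uint8');cc,_=cv2.findContours(m,0,1);w=np.array([topl(c,u,v,.009)[:2] for u,v in max(cc,key=len)[:,0]]).astype('float32')
    print(cv2.minEnclosingCircle(w),cv2.fitEllipse(w))
for t,uv in dict(garlic=(348,153),lemon=(286,194),onion=(229,271)).items(): print(t,topl(ct,*uv,.03).round(3))
E
```

```text
s 39 60 [0.4992 0.0851 0.041 ] [0.5015 0.0881 0.041 ] [0.499  0.0855 0.0444] (np.float64(126.18754781282982), array([0.01319181, 0.02092471])) 112.62134887910862
m 48 76 [0.6094 0.0377 0.063 ] [0.6121 0.0401 0.063 ] [0.6091 0.0381 0.0659] (np.float64(113.15704662184554), array([0.01288707, 0.02714786])) 107.02157402085186
l 64 69 [0.506  0.2001 0.085 ] [0.5084 0.2044 0.085 ] [0.5054 0.2003 0.089 ] (np.float64(91.43551673271726), array([0.01277671, 0.0322295 ])) 88.13897287382211
xl 83 77 [0.415  0.3733 0.107 ] [0.4173 0.3791 0.107 ] [0.4146 0.3728 0.1116] (np.float64(105.7993913381243), array([0.01301579, 0.03676377])) 99.42072639778148
((0.3969704508781433, 0.2625877559185028), 0.054568059742450714) ((0.3966033160686493, 0.2623286843299866), (0.10416136682033539, 0.10521815717220306), 170.66848754882812)
((0.3972195088863373, 0.2606291174888611), 0.053153205662965775) ((0.3966589570045471, 0.260252982378006), (0.0990895926952362, 0.10395458340644836), 68.6574478149414)
garlic [0.631 0.157 0.03 ]
lemon [0.533 0.334 0.03 ]
onion [0.345 0.494 0.03 ]
```

Tray centre ≈(0.397,0.262), grips consistent with heights. Move over the smallest.

```bash
cat > go.py <<'E'
import sys
from h import *
# go.py x y z angle_deg(tool x in world): turn first, then shift in the turned tool axes
def go(x,y,z,ang):
    s=r.read_state();M=R.from_quat(s['eef_rot']).as_matrix();a=np.degrees(np.arctan2(M[1,0],M[0,0]))
    d=(ang-a+90)%180-90; t=-np.radians(d)
    D=(M@R.from_euler('z',t).as_matrix()).T@(np.array([x,y,z])-s['ee_pos'])
    print('t',round(s['time'],1),'turn',t.round(4),'rows',abs(t)/.12,'| shift',D.round(4),'rows',np.linalg.norm(D)/.041,'tilt',M[2].round(3),'pos',np.round(s['ee_pos'],4))
if __name__=='__main__': go(*map(float,sys.argv[1:5]))
E
python3 go.py .499 .086 .2 122
```

```text
t 1.0 turn 0.6345 rows 5.287204400826678 | shift [-0.562  -0.0346  0.0335] rows 13.75736303299733 tilt [ 0.  0. -1.] pos [0.2306 0.5809 0.2336]
```

```bash
python3 -m pendant '[[0,0,0.0056,0.106],[0,0,0.0056,0.106],[0,0,0.0056,0.106],[0,0,0.0056,0.106],[0,0,0.0056,0.106],[0,0,0.0055,0.1045]]' 1 20; python3 -m pendant '[[-0.04,-0.0025,0,0],[-0.04,-0.0025,0,0],[-0.04,-0.0025,0,0],[-0.04,-0.0025,0,0],[-0.04,-0.0025,0,0],[-0.04,-0.0025,0,0],[-0.04,-0.0025,0,0]]'; python3 -m pendant '[[-0.04,-0.0025,0,0],[-0.04,-0.0025,0,0],[-0.04,-0.0025,0,0],[-0.04,-0.0025,0,0],[-0.04,-0.0025,0,0],[-0.04,-0.0025,0,0],[-0.04,-0.0025,0,0],[0,0,0,0]]'
python3 go.py .499 .086 .2 122
python3 - <<'E'
from h import *
c=cam('wrist','w1');print(c['xyz'],rot(c).round(2).tolist(),c['camera_matrix'][0][0])
uv=proj(c,[.499,.086,.041]);print(uv)
o=orange(c,uv,80);print(o and (o[0],len(o[1]),topl(c,*o[0],.041).round(4),axis(c,o[1],.041)))
E
```

```text
time: 1.5
ee_pos: [0.2305, 0.581, 0.1998]
eef_rot: [0.487, 0.873, 0.0, -0.0]
ft_force: [0.1, 1.2, 0.8]
width: 0.0868
grip_force: 0.0
time: 2.08
ee_pos: [0.3646, 0.3324, 0.2003]
eef_rot: [0.485, 0.875, 0.0, -0.0]
ft_force: [1.5, -1.2, -0.2]
width: 0.0871
grip_force: 0.0
time: 2.75
ee_pos: [0.5004, 0.0795, 0.2006]
eef_rot: [0.489, 0.872, -0.0, 0.002]
ft_force: [-1.0, -0.6, 0.2]
width: 0.0871
grip_force: 0.0
t 2.8 turn -0.0095 rows 0.07949779292947044 | shift [0.0063 0.0023 0.0006] rows 0.16374808865179255 tilt [-0.003  0.001 -1.   ] pos [0.5004 0.0795 0.2006]
[0.45662197 0.15168917 0.35058664] [[0.85, 0.5, 0.16], [0.52, -0.81, -0.26], [0.0, 0.31, -0.95]] 280.93983519649163
[318.39953935 179.523811  ]
(array([319.1576087 , 180.51630435]), 184, array([0.5003, 0.0855, 0.041 ]), (np.float64(120.19120754185586), array([0.01320744, 0.02134161])))
```

View pics/w1.png

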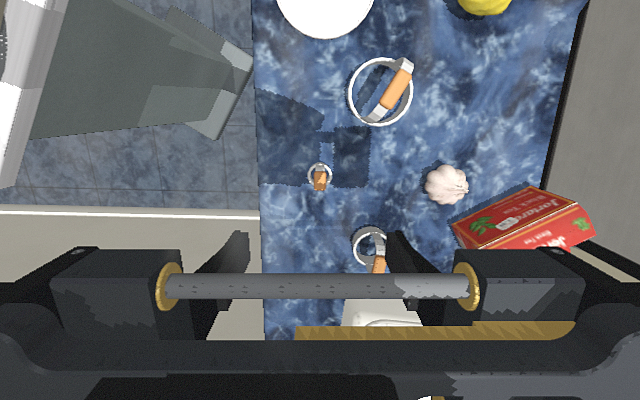

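The wrist view shows s at px (319,180), agreeing with the estimate: (0.500,0.0855), 120–121°. Go down and grip.

```bash
python3 go.py .4998 .0856 .042 121
python3 -m pendant '[[0.0057,0.0012,0.0,0.008],[0,0,0.03,0],[0,0,0.03,0],[0,0,0.03,0],[0,0,0.02,0],[0,0,0,0]]' 
python3 go.py .4998 .0856 .042 121
```

```text
t 2.8 turn 0.0103 rows 0.08588794401542851 | shift [0.0019 0.0018 0.1583] rows 3.8625667821352287 tilt [-0.001  0.    -1.   ] pos [0.499  0.0832 0.2003]
time: 3.3
ee_pos: [0.4923, 0.0945, 0.0862]
eef_rot: [0.487, 0.873, -0.002, -0.002]
ft_force: [-0.5, -1.4, 0.1]
width: 0.0871
grip_force: 0.0
t 3.3 turn 0.0123 rows 0.10210092681575673 | shift [-0.0116  0.0022  0.0442] rows 1.115487228133751 tilt [ 0.002 -0.006 -1.   ] pos [0.4923 0.0945 0.0862]
```

```bash
python3 -m pendant '[[0,0,0,0],[0,0,0,0],[0,0,0,0],[0,0,0,0]]' 
python3 go.py .4998 .0856 .042 121
```

```text
time: 3.63
ee_pos: [0.4964, 0.0936, 0.0915]
eef_rot: [0.488, 0.873, 0.001, 0.001]
ft_force: [0.2, -0.2, -0.5]
width: 0.0868
grip_force: 0.0
t 3.6 turn 0.0097 rows 0.08111745923784579 | shift [-0.0086 -0.0013  0.0495] rows 1.2254789193107898 tilt [-0.     0.003 -1.   ] pos [0.4964 0.0936 0.0915]
```

```bash
python3 -m pendant '[[-0.0086,-0.0013,0.0,0.01],[0,0,0.02,0],[0,0,0.02,0],[0,0,0.0095,0],[0,0,0,0],[0,0,0,0],[0,0,0,0],[0,0,0,0]]' 
python3 go.py .4998 .0856 .042 121
```

```text
time: 4.3
ee_pos: [0.4998, 0.0851, 0.0416]
eef_rot: [0.493, 0.87, 0.001, 0.001]
ft_force: [0.5, -0.2, 0.2]
width: 0.0874
grip_force: 0.0
t 4.3 turn -0.0007 rows 0.005526486669844577 | shift [ 0.0004  0.0003 -0.0004] rows 0.015352313236673553 tilt [-0.     0.002 -1.   ] pos [0.4998 0.0851 0.0416]
```

```bash
python3 -m pendant '[[0,0,0,0],[0,0,0,0],[0,0,0,0],[0,0,0,0],[0,0,0,0],[0,0,0,0],[0,0,0,0],[0,0,0,0]]' 0 25;python3 -m pendant '[[0,0,-0.03,0],[0,0,-0.03,0],[0,0,-0.03,0],[0,0,-0.01,0],[0,0,0,0],[0,0,0,0],[0,0,0,0],[0,0,0,0]]'
python3 go.py .397 .2615 .142 105
python3 - <<'E'
from h import *
c=cam('wrist','w2')
E
```

```text
time: 4.97
ee_pos: [0.499, 0.085, 0.0405]
eef_rot: [0.493, 0.87, -0.0, -0.0]
ft_force: [-0.8, -0.4, 0.3]
width: 0.0419
grip_force: 0.0
time: 5.63
ee_pos: [0.4982, 0.0848, 0.1391]
eef_rot: [0.493, 0.87, -0.001, -0.001]
ft_force: [0.2, -0.1, -1.0]
width: 0.0011
grip_force: 0.0
t 5.6 turn 0.2788 rows 2.3234420155198885 | shift [ 0.1969 -0.052  -0.0028] rows 4.966970528675094 tilt [ 0.    -0.002 -1.   ] pos [0.4982 0.0848 0.1391]
```

View pics/w2.png

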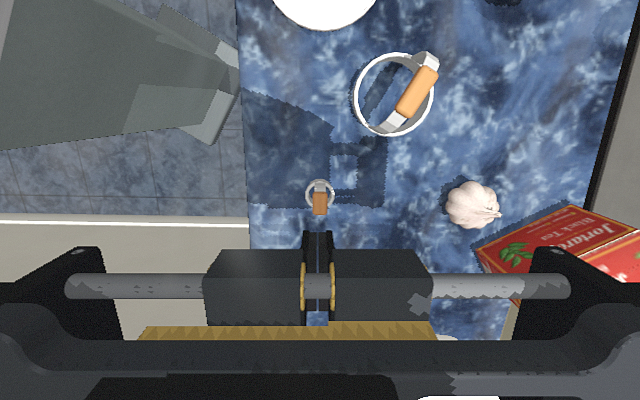

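The fingers were still closing (about 70 mm/s) when I lifted, so s stayed behind and still stands at px (320,197). I'll reopen to 40 % only and redo it.

```bash
python3 -m pendant '[[0,0,0,0],[0,0,0,0],[0,0,0,0],[0,0,0,0],[0,0,0,0],[0,0,0,0],[0,0,0,0]]' 0.42 25
python3 - <<'E'
from h import *
c=cam('wrist');o=orange(c,(320,200),40);P=topl(c,*o[0],.041);print(P,axis(c,o[1],.041))
from go import go
go(.4998,.0856,.042,121)
E
```

```text
time: 6.27
ee_pos: [0.499, 0.085, 0.1406]
eef_rot: [0.493, 0.87, 0.0, 0.0]
ft_force: [0.1, 0.0, -0.4]
width: 0.0343
grip_force: 0.0
[0.50079405 0.08569634 0.041     ] (np.float64(121.00291213506597), array([0.01284864, 0.02146902]))
t 6.3 turn -0.0005 rows 0.0043882821253223596 | shift [0.0001 0.001  0.0985] rows 2.403735544148532 tilt [ 0.  0. -1.] pos [0.499  0.085  0.1405]
```

```bash
python3 -m pendant '[[0,0.001,0.03,0],[0,0,0.03,0],[0,0,0.025,0],[0,0,0.0135,0],[0,0,0,0],[0,0,0,0],[0,0,0,0],[0,0,0,0]]';python3 -m pendant '[[0,0,0,0],[0,0,0,0],[0,0,0,0],[0,0,0,0],[0,0,0,0],[0,0,0,0]]' 0 25
```

```text
time: 6.98
ee_pos: [0.5008, 0.0858, 0.0434]
eef_rot: [0.493, 0.87, 0.001, 0.001]
ft_force: [0.1, 0.7, 0.5]
width: 0.0366
grip_force: 0.0
time: 7.48
ee_pos: [0.5, 0.0855, 0.0422]
eef_rot: [0.493, 0.87, 0.0, 0.0]
ft_force: [-0.2, -0.6, 1.6]
width: 0.0136
grip_force: 25.0
```

```bash
python3 go.py .397 .2615 .142 105
```

```text
t 7.5 turn 0.2786 rows 2.3219648197214426 | shift [ 0.1967 -0.0539 -0.0998] rows 5.537032533029647 tilt [ 0.  0. -1.] pos [0.5    0.0855 0.0422]
```

```bash
python3 -m pendant '[[0,0,-0.025,0],[0,0,-0.025,0.093],[0,0,-0.025,0.093],[0,0,-0.025,0.093]]'; python3 -m pendant '[[0.0393,-0.0108,0,0],[0.0393,-0.0108,0,0],[0.0393,-0.0108,0,0],[0.0393,-0.0108,0,0],[0.0393,-0.0108,0,0],[0,0,0,0],[0,0,0,0],[0,0,0,0]]';python3 go.py .397 .2615 .0455 105
python3 - <<'E'
from h import *
c=cam('wrist','w3');cam('side','s3')
E
```

```text
time: 7.82
ee_pos: [0.4995, 0.0852, 0.143]
eef_rot: [0.611, 0.792, -0.0, -0.0]
ft_force: [-0.4, 0.8, -0.2]
width: 0.0135
grip_force: 25.0
time: 8.48
ee_pos: [0.3971, 0.2607, 0.1419]
eef_rot: [0.609, 0.793, -0.0, 0.0]
ft_force: [0.2, 0.5, -0.1]
width: 0.0137
grip_force: 25.0
t 8.5 turn -0.0003 rows 0.0027601181930195333 | shift [0.0008 0.0001 0.0964] rows 2.3523837079050405 tilt [-0. -0. -1.] pos [0.3971 0.2607 0.1419]
```

View pics/w3.png

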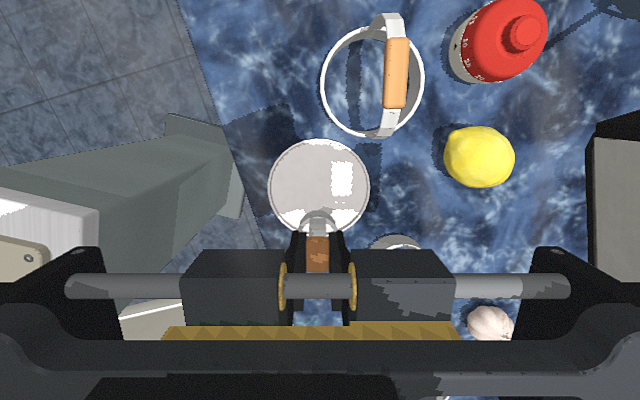

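s is held above the tray (tray at px 320,187 in the wrist view), grip still aligned. Lowering it.

```bash
python3 - <<'E'
from h import *
c=cam('wrist');print(topl(c,320,187,.006))
E
python3 -m pendant '[[0.0008,0,0.025,0],[0,0,0.025,0],[0,0,0.02,0],[0,0,0.013,0],[0,0,0.007,0],[0,0,0.005,0],[0,0,0,0],[0,0,0,0]]'; python3 -m pendant '[[0,0,0.001,0],[0,0,0,0],[0,0,0,0]]'
```

```text
[0.40000446 0.26545314 0.006     ]
time: 9.3
ee_pos: [0.3972, 0.2621, 0.0476]
eef_rot: [0.609, 0.793, 0.0, 0.0]
ft_force: [-0.0, 0.5, -0.1]
width: 0.0139
grip_force: 25.0
time: 9.55
ee_pos: [0.397, 0.2623, 0.0466]
eef_rot: [0.609, 0.793, 0.001, 0.0]
ft_force: [0.2, 0.3, -0.9]
width: 0.014
grip_force: 25.0
```

```bash
python3 -m pendant '[[0,0,0.0015,0],[0,0,0,0],[0,0,0,0],[0,0,0,0]]'; python3 -m pendant '[[0,0,0,0],[0,0,0,0],[0,0,0,0],[0,0,0,0],[0,0,0,0]]' 0.42; python3 -m pendant '[[0,0,-0.02,0],[0,0,-0.04,0],[0,0,-0.04,0],[0,0,-0.04,0],[0,0,0,0],[0,0,0,0],[0,0,0,0]]'
python3 - <<'E'
from h import *
from go import go
for n in('top','side','wrist'):
    c=cam(n,n+'4')
    o=orange(c,proj(c,[.397,.262,.044]),20);print(n,o and (topl(c,*o[0],.044),axis(c,o[1],.044)))
c=cam('wrist');p=proj(c,[.6105,.039,.063]);print(p)
go(.6105,.039,.16,112)
E
```

```text
time: 9.88
ee_pos: [0.3971, 0.2625, 0.0451]
eef_rot: [0.609, 0.793, 0.001, 0.0]
ft_force: [-0.4, -0.1, 7.1]
width: 0.0138
grip_force: 25.0
time: 10.3
ee_pos: [0.3966, 0.2621, 0.0444]
eef_rot: [0.609, 0.793, -0.0, -0.0]
ft_force: [0.2, -0.0, 0.3]
width: 0.0343
grip_force: 0.0
time: 10.88
ee_pos: [0.3964, 0.262, 0.1841]
eef_rot: [0.609, 0.793, -0.0, -0.0]
ft_force: [-0.0, -0.5, -0.0]
width: 0.0364
grip_force: 0.0
top None
side (array([0.39737611, 0.26449493, 0.044     ]), (np.float64(93.9181130187454), array([0.00881397, 0.01409122])))
wrist (array([0.39767735, 0.26245584, 0.044     ]), (np.float64(106.04257007000761), array([0.01257794, 0.02090144])))
[431.80139247 394.19978797]
t 11.1 turn -0.1225 rows 1.0207181143625006 | shift [-0.2867  0.1154  0.0233] rows 7.5593918301695835 tilt [-0.001 -0.002 -1.   ] pos [0.3961 0.2616 0.1833]
```

View pics/wrist4.png

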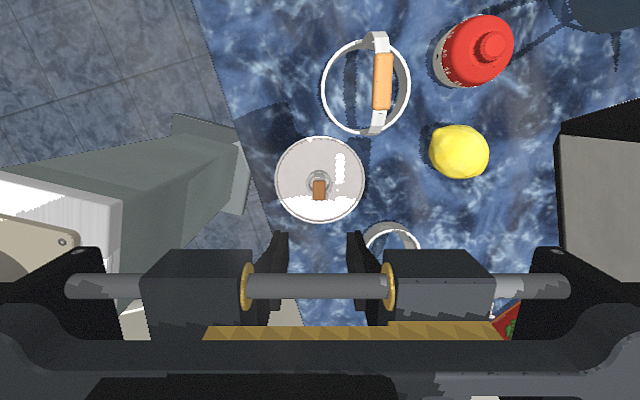

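s stands in the middle of the tray (px 319,187). On to m.

```bash
python3 -m pendant '[[0,0,0,-0.0612],[0,0,0,-0.0612],[-0.036,0.0145,0.0,0],[-0.036,0.0145,0.0,0],[-0.036,0.0145,0.0,0],[-0.036,0.0145,0.0,0],[-0.036,0.0145,0.0,0],[-0.036,0.0145,0.0,0]]'; python3 -m pendant '[[-0.036,0.0145,0.0115,0],[-0.035,0.014,0.0115,0],[0,0,0,0],[0,0,0,0],[0,0,0,0],[0,0,0,0]]'
python3 - <<'E'
from h import *
from go import go
c=cam('wrist');o=orange(c,proj(c,[.6105,.039,.063]),60);P=topl(c,*o[0],.063);a=axis(c,o[1],.063);print(P,a)
go(*P[:2],.064,a[0])
go(.6105,.039,.064,112)
E
```

```text
time: 11.75
ee_pos: [0.559, 0.0928, 0.1838]
eef_rot: [0.559, 0.829, -0.0, -0.0]
ft_force: [0.3, 0.7, -0.3]
width: 0.0364
grip_force: 0.0
time: 12.25
ee_pos: [0.6108, 0.0408, 0.1615]
eef_rot: [0.558, 0.83, 0.0, -0.0]
ft_force: [0.0, 0.1, -0.1]
width: 0.0365
grip_force: 0.0
[0.61066808 0.03869264 0.063     ] (np.float64(113.45040398630847), array([0.01281437, 0.02786343]))
t 12.3 turn -0.0233 rows 0.19433730327864432 | shift [-0.002  -0.001   0.0977] rows 2.384414042432848 tilt [ 0.001  0.    -1.   ] pos [0.6108 0.0408 0.1617]
t 12.3 turn 0.002 rows 0.01661540543080241 | shift [-0.0017 -0.001   0.0977] rows 2.3842709940144395 tilt [ 0.001  0.    -1.   ] pos [0.6108 0.0408 0.1617]
```

```bash
python3 -m pendant '[[-0.0019,-0.001,0.03,-0.02],[0,0,0.03,0],[0,0,0.025,0],[0,0,0.0127,0],[0,0,0,0],[0,0,0,0],[0,0,0,0]]';python3 -m pendant '[[0,0,0,0],[0,0,0,0],[0,0,0,0],[0,0,0,0],[0,0,0,0],[0,0,0,0]]' 0 25; python3 go.py .3975 .2622 .19 105
```

```text
time: 12.88
ee_pos: [0.6121, 0.0376, 0.0658]
eef_rot: [0.551, 0.835, 0.001, 0.001]
ft_force: [-0.8, -0.4, 0.2]
width: 0.0362
grip_force: 0.0
time: 13.38
ee_pos: [0.6112, 0.0372, 0.0642]
eef_rot: [0.551, 0.835, 0.0, 0.0]
ft_force: [-1.7, 0.1, 3.0]
width: 0.0137
grip_force: 25.0
t 13.4 turn 0.142 rows 1.1835936926999249 | shift [ 0.2727 -0.1481 -0.1259] rows 8.167897271766119 tilt [ 0.  0. -1.] pos [0.6112 0.0372 0.0642]
```

```bash
python3 -m pendant '[[0,0,-0.031,0],[0,0,-0.032,0.07],[0,0,-0.032,0.072],[0,0,-0.031,0]]'; python3 -m pendant '[[0.0345,-0.0188,0,0],[0.0345,-0.0188,0,0],[0.0345,-0.0188,0,0],[0.0345,-0.0188,0,0],[0.0345,-0.0188,0,0],[0.0345,-0.0188,0,0],[0.0345,-0.0188,0,0],[0.029,-0.0158,0,0]]'; python3 -m pendant '[[0,0,0,0],[0,0,0,0],[0,0,0,0],[0,0,0,0]]'; python3 go.py .3977 .2610 .067 105
python3 - <<'E'
from h import *
c=cam('wrist','w5');cam('side','s5');cam('top')
o=orange(c,proj(c,[.3975,.262,.189]),40);print(o and (topl(c,*o[0],.189),axis(c,o[1],.189)))
a=cv2.imread('pics/w5.png');b=cv2.imread('pics/s5.png')[100:330,160:480]
cv2.imwrite('pics/v5.png',np.hstack([a[100:330,160:480],b]))
E
```

```text
time: 13.72
ee_pos: [0.6108, 0.037, 0.1912]
eef_rot: [0.611, 0.792, -0.0, -0.0]
ft_force: [-0.1, -0.5, -1.3]
width: 0.0138
grip_force: 25.0
time: 14.38
ee_pos: [0.3964, 0.2619, 0.1899]
eef_rot: [0.608, 0.794, 0.0, -0.0]
ft_force: [0.8, 0.7, -1.0]
width: 0.0136
grip_force: 25.0
time: 14.72
ee_pos: [0.3995, 0.2591, 0.1898]
eef_rot: [0.61, 0.793, -0.0, 0.0]
ft_force: [0.3, 0.4, -1.1]
width: 0.0135
grip_force: 25.0
t 14.7 turn -0.002 rows 0.016716971693319094 | shift [ 0.0023 -0.0013  0.1228] rows 2.9959928158532847 tilt [-0.  0. -1.] pos [0.3995 0.2591 0.1898]
(array([0.39952617, 0.26131809, 0.189     ]), (np.float64(105.95145744033773), array([0.01345333, 0.02778126])))
```

View pics/v5.png

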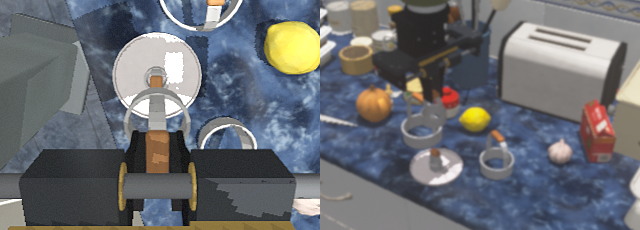

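m hangs upright and parallel over s (crop px 155,85 for s). Shift ~2 mm and lower.

```bash
python3 -m pendant '[[0.0018,-0.0013,0,0],[0,0,0.03,0],[0,0,0.03,0],[0,0,0.02,0],[0,0,0.02,0],[0,0,0.014,0],[0,0,0.0085,0],[0,0,0.001,0]]'; python3 -m pendant '[[0,0,0,0],[0,0,0,0],[0,0,0,0],[0,0,0,0]]'
```

```text
time: 15.53
ee_pos: [0.3966, 0.2613, 0.0656]
eef_rot: [0.609, 0.793, -0.001, -0.0]
ft_force: [0.1, -0.4, -0.7]
width: 0.0137
grip_force: 25.0
time: 15.87
ee_pos: [0.3971, 0.2618, 0.0667]
eef_rot: [0.609, 0.793, 0.0, 0.0]
ft_force: [0.5, -0.7, -1.5]
width: 0.014
grip_force: 25.0
```

```bash
python3 -m pendant '[[0,0,0.0015,0],[0,0,0,0],[0,0,0,0],[0,0,0,0]]'; python3 -m pendant '[[0,0,0,0],[0,0,0,0],[0,0,0,0],[0,0,0,0],[0,0,0,0]]' 0.42; python3 -m pendant '[[0,0,-0.02,0],[0,0,-0.04,0],[0,0,-0.04,0],[0,0,-0.04,0],[0,0,0,0],[0,0,0,0],[0,0,0,0]]'
python3 - <<'E'
from h import *
from go import go
c=cam('wrist','w6');o=orange(c,proj(c,[.397,.262,.066]),40);print(topl(c,*o[0],.066),axis(c,o[1],.066))
go(.507,.2025,.19,91)
E
```

```text
time: 16.2
ee_pos: [0.3973, 0.262, 0.0653]
eef_rot: [0.609, 0.793, 0.001, 0.0]
ft_force: [-0.9, 0.0, 6.0]
width: 0.0135
grip_force: 25.0
time: 16.62
ee_pos: [0.3968, 0.2616, 0.0647]
eef_rot: [0.609, 0.793, -0.0, -0.0]
ft_force: [-0.8, 0.1, 0.7]
width: 0.0346
grip_force: 0.0
time: 17.2
ee_pos: [0.3967, 0.2615, 0.2044]
eef_rot: [0.609, 0.793, -0.0, -0.0]
ft_force: [-0.7, 0.2, -0.6]
width: 0.0365
grip_force: 0.0
[0.39720613 0.26334844 0.066     ] (np.float64(105.22402290457838), array([0.01251739, 0.02750929]))
t 17.2 turn 0.2445 rows 2.03777035264327 | shift [-0.0607  0.1096  0.0137] rows 3.0738099673709454 tilt [-0.001 -0.002 -1.   ] pos [0.3964 0.2613 0.2038]
```

View pics/w6.png

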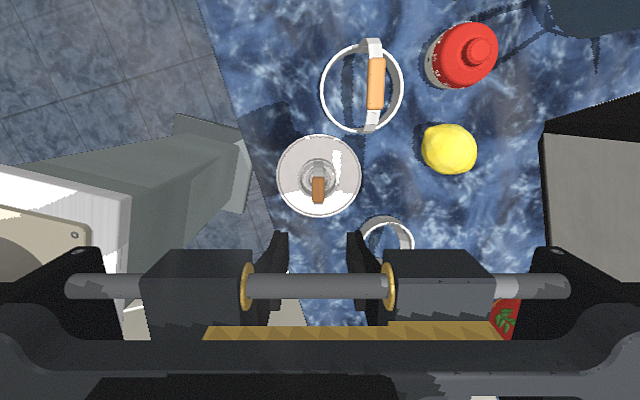

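m is nested over s, centred in the tray (px 318,188). Next l.

```bash
python3 -m pendant '[[0,0,0.0,0.08],[0,0,0,0.08],[0,0,0,0.084],[-0.02,0.0365,0.0045,0],[-0.02,0.0365,0.0045,0],[-0.02,0.0365,0.0045,0],[0,0,0,0],[0,0,0,0]]'; python3 -m pendant '[[0,0,0,0],[0,0,0,0]]'
python3 - <<'E'
from h import *
from go import go
c=cam('wrist');o=orange(c,proj(c,[.507,.2025,.085]),60);P=topl(c,*o[0],.085);a=axis(c,o[1],.085);print(P,a)
go(*P[:2],.086,a[0])
E
```

```text
time: 17.92
ee_pos: [0.5076, 0.2014, 0.1891]
eef_rot: [0.702, 0.712, -0.002, 0.0]
ft_force: [-1.1, -0.2, 0.3]
width: 0.0365
grip_force: 0.0
time: 18.08
ee_pos: [0.5058, 0.2047, 0.1907]
eef_rot: [0.7, 0.714, -0.001, -0.0]
ft_force: [0.5, 0.5, -0.8]
width: 0.0363
grip_force: 0.0
[0.50750488 0.20119546 0.085     ] (np.float64(90.28524757025302), array([0.01309356, 0.03303509]))
t 18.1 turn 0.0148 rows 0.12314008804702437 | shift [-0.0036  0.0017  0.105 ] rows 2.5632099036075084 tilt [ 0.    -0.001 -1.   ] pos [0.5059 0.2048 0.191 ]
```

```bash
python3 -m pendant '[[-0.0034,0.0015,0.03,0.013],[0,0,0.03,0],[0,0,0.025,0],[0,0,0.02,0],[0,0,0,0],[0,0,0,0],[0,0,0,0],[0,0,0,0]]';python3 -m pendant '[[0,0,0,0],[0,0,0,0],[0,0,0,0],[0,0,0,0],[0,0,0,0],[0,0,0,0]]' 0 25; python3 go.py .3975 .2622 .21 105
```

```text
time: 18.8
ee_pos: [0.5093, 0.2013, 0.0882]
eef_rot: [0.705, 0.709, 0.001, 0.0]
ft_force: [0.4, -0.9, 0.4]
width: 0.0364
grip_force: 0.0
time: 19.3
ee_pos: [0.5085, 0.2006, 0.0865]
eef_rot: [0.705, 0.709, 0.0, -0.0]
ft_force: [-0.0, -0.2, 1.4]
width: 0.0138
grip_force: 25.0
t 19.3 turn -0.2569 rows 2.140678043156264 | shift [ 0.0883 -0.0913 -0.1235] rows 4.32004395446177 tilt [ 0. -0. -1.] pos [0.5085 0.2006 0.0865]
```

```bash
python3 -m pendant '[[0,0,-0.031,0],[0,0,-0.031,-0.085],[0,0,-0.031,-0.086],[0,0,-0.0305,-0.086]]'; python3 -m pendant '[[0.0221,-0.0228,0,0],[0.0221,-0.0228,0,0],[0.0221,-0.0228,0,0],[0.0221,-0.0228,0,0],[0,0,0,0],[0,0,0,0],[0,0,0,0],[0,0,0,0]]'; python3 -m pendant '[[0,0,0,0],[0,0,0,0]]'
python3 - <<'E'
from h import *
from go import go
c=cam('wrist','w7')
o=orange(c,proj(c,[.3975,.262,.21]),40);print(o and (topl(c,*o[0],.209),axis(c,o[1],.209)))
go(.3975,.2622,.09,105)
E
```

```text
time: 19.63
ee_pos: [0.5083, 0.2002, 0.2113]
eef_rot: [0.607, 0.795, -0.0, 0.0]
ft_force: [1.1, 0.3, 0.2]
width: 0.0137
grip_force: 25.0
time: 20.3
ee_pos: [0.3984, 0.2615, 0.2099]
eef_rot: [0.609, 0.793, 0.0, 0.0]
ft_force: [-0.2, 0.3, -0.7]
width: 0.0135
grip_force: 25.0
time: 20.47
ee_pos: [0.3982, 0.2617, 0.2098]
eef_rot: [0.609, 0.793, -0.0, 0.0]
ft_force: [0.2, -0.8, -0.7]
width: 0.0141
grip_force: 25.0
(array([0.39804667, 0.26480823, 0.209     ]), (np.float64(105.85600844463343), array([0.01326655, 0.02995223])))
t 20.5 turn -0.0012 rows 0.009847029090787919 | shift [ 0.0006 -0.0004  0.1198] rows 2.9217459700362167 tilt [-0. -0. -1.] pos [0.3981 0.2618 0.2098]
```

View pics/w7.png

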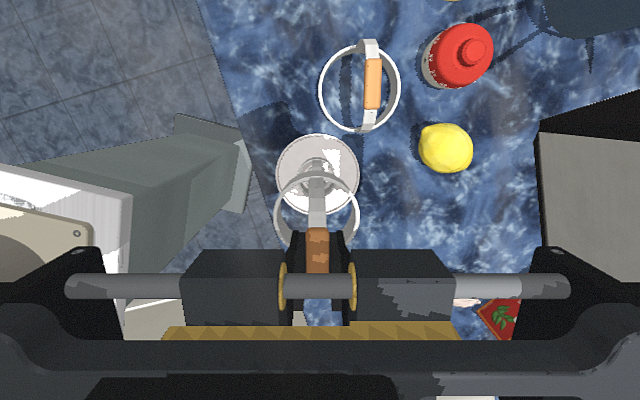

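l hangs upright, centred over the nest. Lower.

```bash
python3 -m pendant '[[0.0,-0.0004,0.03,0],[0,0,0.03,0],[0,0,0.02,0],[0,0,0.016,0],[0,0,0.014,0],[0,0,0.009,0],[0,0,0.001,0],[0,0,0,0]]'; python3 -m pendant '[[0,0,0,0],[0,0,0,0],[0,0,0,0]]'
```

```text
time: 21.18
ee_pos: [0.3973, 0.262, 0.0896]
eef_rot: [0.609, 0.793, -0.0, 0.0]
ft_force: [-0.3, 0.1, -0.3]
width: 0.0138
grip_force: 25.0
time: 21.43
ee_pos: [0.3974, 0.2623, 0.0903]
eef_rot: [0.609, 0.793, 0.0, 0.0]
ft_force: [-0.6, 0.1, -0.9]
width: 0.0136
grip_force: 25.0
```

```bash
python3 -m pendant '[[0,0,0.002,0],[0,0,0,0],[0,0,0,0],[0,0,0,0]]'; python3 -m pendant '[[0,0,0,0],[0,0,0,0],[0,0,0,0],[0,0,0,0],[0,0,0,0]]' 0.42; python3 -m pendant '[[0,0,-0.02,0],[0,0,-0.04,0],[0,0,-0.04,0],[0,0,-0.03,0],[0,0,0,0],[0,0,0,0],[0,0,0,0]]'
python3 - <<'E'
from h import *
from go import go
c=cam('wrist','w8');o=orange(c,proj(c,[.397,.262,.088]),40);print(topl(c,*o[0],.088),axis(c,o[1],.088))
o=orange(c,proj(c,[.416,.376,.107]),60);P=topl(c,*o[0],.107);a=axis(c,o[1],.107);print(P,a)
go(*P[:2],.21,a[0])
E
```

```text
time: 21.77
ee_pos: [0.3974, 0.2626, 0.0883]
eef_rot: [0.609, 0.793, 0.001, -0.0]
ft_force: [-1.2, 0.7, 5.8]
width: 0.0139
grip_force: 25.0
time: 22.18
ee_pos: [0.3971, 0.262, 0.0878]
eef_rot: [0.609, 0.793, -0.0, -0.0]
ft_force: [-0.4, 0.2, -0.3]
width: 0.0343
grip_force: 0.0
time: 22.77
ee_pos: [0.3969, 0.262, 0.2173]
eef_rot: [0.609, 0.793, -0.0, -0.0]
ft_force: [1.0, 0.2, -1.5]
width: 0.0364
grip_force: 0.0
[0.39770103 0.26312487 0.088     ] (np.float64(104.54403254210737), array([0.01261517, 0.03393037]))
[0.41604768 0.37432086 0.107     ] (np.float64(104.7362121081866), array([0.01801969, 0.04313672]))
t 22.8 turn 0.0047 rows 0.03939532600420291 | shift [0.1039 0.0474 0.0066] rows 2.790787805199536 tilt [-0.001 -0.002 -1.   ] pos [0.3966 0.2618 0.2168]
```

View pics/w8.png

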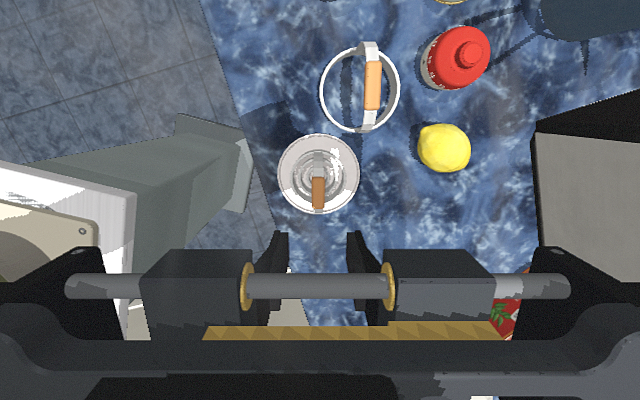

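l is nested. Last: xl.

```bash
python3 -m pendant '[[0.034,0.0157,0.002,0],[0.034,0.0157,0.002,0],[0.034,0.0157,0.002,0],[0,0,0,0],[0,0,0,0],[0,0,0,0],[0,0,0,0],[0,0,0,0]]'
python3 - <<'E'
from h import *
from go import go
c=cam('wrist');o=orange(c,proj(c,[.416,.374,.107]),60);P=topl(c,*o[0],.107);a=axis(c,o[1],.107);print(P,a)
go(*P[:2],.108,a[0])
E
```

```text
time: 23.48
ee_pos: [0.4165, 0.3717, 0.2119]
eef_rot: [0.609, 0.793, -0.0, -0.0]
ft_force: [0.4, 0.9, -0.7]
width: 0.0366
grip_force: 0.0
[0.41644038 0.37408056 0.107     ] (np.float64(105.83655066506167), array([0.012978  , 0.03966983]))
t 23.5 turn -0.0159 rows 0.13224926732344347 | shift [0.002  0.0006 0.1041] rows 2.5393226440849785 tilt [ 0.  0. -1.] pos [0.4165 0.3719 0.2121]
```

```bash
python3 -m pendant '[[0.002,0.0005,0.03,-0.013],[0,0,0.03,0],[0,0,0.025,0],[0,0,0.019,0],[0,0,0,0],[0,0,0,0],[0,0,0,0],[0,0,0,0]]';python3 -m pendant '[[0,0,0,0],[0,0,0,0],[0,0,0,0],[0,0,0,0],[0,0,0,0],[0,0,0,0]]' 0 25; python3 go.py .3973 .2622 .235 105
```

```text
time: 24.2
ee_pos: [0.417, 0.3756, 0.1098]
eef_rot: [0.604, 0.797, 0.001, -0.0]
ft_force: [0.8, -0.1, 0.2]
width: 0.0365
grip_force: 0.0
time: 24.7
ee_pos: [0.4161, 0.375, 0.108]
eef_rot: [0.604, 0.797, 0.0, -0.0]
ft_force: [-0.7, -0.2, 2.0]
width: 0.014
grip_force: 25.0
t 24.7 turn 0.0132 rows 0.10998626155969711 | shift [-0.1041 -0.0474 -0.127 ] rows 4.168707615174308 tilt [ 0. -0. -1.] pos [0.4161 0.375  0.108 ]
```

```bash
python3 -m pendant '[[0,0,-0.032,0],[0,0,-0.032,0.013],[0,0,-0.032,0],[0,0,-0.031,0]]'; python3 -m pendant '[[-0.0347,-0.0158,0,0],[-0.0347,-0.0158,0,0],[-0.0347,-0.0158,0,0],[0,0,0,0],[0,0,0,0],[0,0,0,0],[0,0,0,0],[0,0,0,0]]'
python3 - <<'E'
from h import *
from go import go
c=cam('wrist','w9');cam('side','s9')
cv2.imwrite('pics/v9.png',np.hstack([cv2.imread('pics/w9.png')[80:330,160:480],cv2.imread('pics/s9.png')[80:330,160:480]]))
go(.3973,.2625,.111,105)
E
```

```text
time: 25.03
ee_pos: [0.4161, 0.3746, 0.2364]
eef_rot: [0.609, 0.793, -0.0, 0.0]
ft_force: [0.2, -0.1, -0.3]
width: 0.0135
grip_force: 25.0
time: 25.7
ee_pos: [0.3972, 0.2631, 0.2347]
eef_rot: [0.608, 0.794, -0.0, 0.0]
ft_force: [0.0, 0.7, -1.1]
width: 0.0137
grip_force: 25.0
t 25.8 turn 0.0012 rows 0.009877338127018121 | shift [-0.0002 -0.      0.1236] rows 3.0157302898994005 tilt [-0.001 -0.    -1.   ] pos [0.3973 0.2628 0.2346]
```

View pics/v9.png

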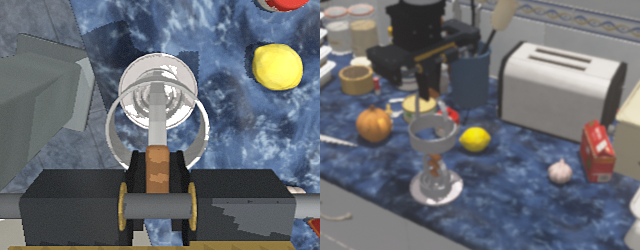

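xl hangs upright and centred over the nest in both views. Lower, press lightly, release.

```bash
python3 -m pendant '[[0,0,0.03,0],[0,0,0.03,0],[0,0,0.02,0],[0,0,0.017,0],[0,0,0.015,0],[0,0,0.01,0],[0,0,0.0015,0],[0,0,0,0]]'; python3 -m pendant '[[0,0,0,0],[0,0,0,0],[0,0,0,0]]'; python3 -m pendant '[[0,0,0.0015,0],[0,0,0,0],[0,0,0,0],[0,0,0,0]]'
```

```text
time: 26.47
ee_pos: [0.3973, 0.2623, 0.1111]
eef_rot: [0.609, 0.794, -0.0, 0.0]
ft_force: [-0.3, -0.4, -1.4]
width: 0.0138
grip_force: 25.0
time: 26.72
ee_pos: [0.3976, 0.2624, 0.1118]
eef_rot: [0.609, 0.793, 0.0, 0.0]
ft_force: [0.3, 0.4, -1.3]
width: 0.0135
grip_force: 25.0
time: 27.05
ee_pos: [0.3977, 0.2624, 0.1103]
eef_rot: [0.609, 0.793, 0.001, 0.0]
ft_force: [1.0, 0.2, 2.1]
width: 0.0133
grip_force: 25.0
```

```bash
python3 -m pendant '[[0,0,0.001,0],[0,0,0,0],[0,0,0,0]]'; python3 -m pendant '[[0,0,0,0],[0,0,0,0],[0,0,0,0],[0,0,0,0],[0,0,0,0]]' 0.42; python3 -m pendant '[[0,0,-0.02,0],[0,0,-0.04,0],[0,0,-0.04,0],[0,0,-0.03,0],[0,0,0,0],[0,0,0,0],[0,0,0,0],[0,0,0,0]]'
python3 - <<'E'
from h import *
c=cam('wrist','w10');o=orange(c,proj(c,[.397,.262,.11]),40);print(topl(c,*o[0],.11),axis(c,o[1],.11))
cam('side','s10')
cv2.imwrite('pics/v10.png',np.hstack([cv2.imread('pics/w10.png')[80:330,160:480],cv2.resize(cv2.imread('pics/s10.png')[170:330,180:385],(320,250))]))
E
```

```text
time: 27.3
ee_pos: [0.3979, 0.2628, 0.1101]
eef_rot: [0.609, 0.793, 0.001, -0.0]
ft_force: [-2.6, -1.9, 12.4]
width: 0.0138
grip_force: 25.0
time: 27.72
ee_pos: [0.3972, 0.262, 0.1087]
eef_rot: [0.609, 0.793, -0.0, -0.0]
ft_force: [0.3, -0.1, 0.0]
width: 0.0346
grip_force: 0.0
time: 28.38
ee_pos: [0.3968, 0.2617, 0.2376]
eef_rot: [0.609, 0.793, -0.001, -0.0]
ft_force: [0.2, 0.7, -0.7]
width: 0.0372
grip_force: 0.0
[0.39870201 0.26172048 0.11      ] (np.float64(105.10416368251586), array([0.01234098, 0.03979911]))
```

View pics/v10.png

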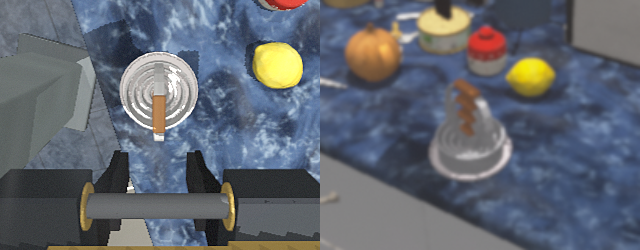

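All four are nested upright and concentric in the tray, the gripper is clear, and the lemon and onion are undisturbed.

```bash
python3 -c "
from bench import r
print(r.close_job())"
```

```text
the job is handed in; nothing more can be done
None
```

I handed the job in at about 28 s of the 96 s allowed: the four cutters stand nested and upright in the middle of the tray, the gripper is clear, and the garlic, lemon and onion were not touched (no verdict was reported back).

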